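Load the blue reagent bottle into the analyser

ROBOT

A 6-joint arm with a two-finger parallel gripper is mounted at the origin on the work surface. World frame = base frame: x ahead of the robot, y to its left, z up, the work surface at z = 0. Lengths are in m, angles in rad, forces in N, time in s.
With the tool pointing down it reaches from about 0.35 to 0.85 m from the base axis. Payload 8.1 kg.
Tool frame: the origin (TCP) lies between the finger pads; the fingertips stand 14 mm ahead of it and the grasp point (between the pads) lies 5 mm behind it (robot.tip_reach is the z of the fingertips in the tool frame, in m); z points along the fingers, y is the line along which they close (so a half turn about z gives the same grasp; the last joint's range is limited). The gripper opens to 93 mm and grips with 3 to 60 N. Pads are 15 mm wide; open, the fingers measure 128 mm over their backs; the gripper's body (75 mm by 188 mm) begins 65 mm behind the grasp point.
Start: joints at [-0.085, 0.13, 1.488, -0, 1.523, -0.085], TCP at [0.6, 0, 0.194] pointing down, gripper open.
Joint ranges: [-2.96, 2.96], [-0.89, 2.26], [0.02, 2.5], [-1.34, 4.48], [0, 2.73], [-2.66, 2.66]. Speed limits (rad/s): [2.39, 2.39, 2.79, 3.14, 3.14, 3.14].

INTERFACE

Orientations are given as a rotation vector (axis times angle).
In Python, from plant import robot gives the robot as it stands. The module is installed in compiled form; this text tells all that it offers.
- The arm moves only by the shell command python3 -m handwheel 'ROWS' [FORCE]. ROWS is JSON, a list of rows, each a list of 7 numbers: the closure, from -1 (fully open) to 1 (shut), then the shift along the tool's x, y, z each as a share of 100 cm, from -1 to 1, then the turn, a rotation vector about the tool's x, y, z each as a share of 180 degrees, from -1 to 1. In form: [[grip, tx, ty, tz, rx, ry, rz], ...]. A call has 1 to 20 rows; each row is the pose to reach, as a shift and turn from the pose commanded when the call began, along the tool's axes at that moment, turning the shorter way round; what a row does not reach only later rows make up. A row lasts 1/8 s, in which the tool goes at most 62.5 mm and 10.7 degrees, less where a joint would pass 70% of its speed; a pose out of reach is approached as far as the arm can. A call with a number of a shift or a turn outside -1 to 1 is refused whole. A call with a gripper value outside its range is refused whole. The fingers move at their own pace and stop on an object; FORCE is the grip in N (left out, the last holds). Time passes only in rows, so rows that repeat a pose let the fingers close. It gives the time, the measured TCP pose, the force, the opening and the grip force at its end, in the units of the state.
- robot.read_state(): the state, without advancing time (a new reading comes with each control period).
- robot.read_camera(name): name is "scene" or "side" or "wrist"; returns a dict with "frame" (384x512x3 uint8, red, green, blue), "fx", "fy", "cx", "cy" (pixels), "rvec" (rotation vector, rad) and "tvec" (3), from world to camera coordinates, as OpenCV has them; the wrist camera has in their place "T_tool_cam" (4x4, takes a point from camera to tool coordinates, whose origin is the TCP and whose axes are the flange's). Camera axes: x right, y down, z forward; pixel columns grow to the right and rows downward; lengths in m; the calibration is good to about 2 mm. A picture is of the moment at which its call begins: read the wrist's pose just before it. There is no depth.
- robot.close_job(): hands the job in; it is judged then, once.
Trained networks look in a picture, given as the dict that the camera call returned (one of the last four; its "shot" number tells which), for a name from the list of things; names that differ only in an ending like _2 or _b are one class to them, and where a whole thing is asked for, a point or a joint stands for the part that bears it (a point fixed in the world has none). Each returns a list of dicts, best first, with "conf" (0 to 1); they miss things now and then, are a little off and sometimes report something else, mostly with a low value. They report only what shows in the picture. A call takes as long as a camera call.
- robot.regions_of(picture, name): "mask" (384x512 bool, what is visible of it) and "rect" ([left, top, right, bottom] in pixels, round what is visible of it).
The state is a dict: "t": time; "q": joint angles; "dq": joint speeds; "joint_torque": joint torques, N m; "tool_pos": TCP position; "orientation": TCP orientation; "force": force on the tool from outside, world axes, zero at the start; "wrist_torque": the same for the moment, N m; "opening": finger opening in m; "gripper_force": force on a finger pad.
Only numpy, scipy, OpenCV 4.12 (cv2) and the standard library are available. Lean on these libraries where they do the work, as an engineer would, in place of code of your own. Each camera call takes 0.05 s, during which the arm holds its last target. There are 200 camera calls.

TASK

Take the blue-capped reagent bottle out of the compartment tray and stand it in the analyser's empty well with the blue collar, upright and fully down on the well's floor. Set it down gently rather than dropping it in, and leave the red-capped bottle standing in its own well on the analyser.

Things in the scene. Friction and masses are not known exactly. Their poses are not given: they have to be found in the camera images.
- blue_bottle: Amber-glass bottle with blue screw cap, 72 mm tall, 42 to 84 g, upright in one of the tray's compartments (which varies), up to 10 mm off its centre. Body 30 mm in diameter; cap 32 mm in diameter, 44 to 72 mm above the underside: grip the cap. Origin: centre of underside, z up; yaw does not matter. The other compartments hold like bottles with red, yellow, green and white caps.
- tray: White tray fixed to the table, 66 x 314 x 25 mm (x, y, z), walls 4 mm, floor 4 mm above the table. One row of five compartments along its y, 62 mm pitch, a bottle in each: fingers closing along the tray's x clear the neighbours. Origin: centre of underside, z up; turned up to 15 degrees.
- blue_well (a point): Floor centre of the empty 52 mm round well with a blue collar, 40 mm above the table; its mouth is 31 mm above this point. One of three 76 mm blocks in a row along this point's y, 80 mm pitch (order varies), on a fixed analyser; one has a yellow collar (empty), one red (full). Close fingers along x, across the row. Console beyond, from 50 mm along +x, under 85 mm above the table. z up.
- red_bottle: Bottle like the blue one but with a red cap, standing in the red-collared well of the analyser, where it is to stay (another red-capped bottle stands in the tray). Origin: centre of underside, z up.

How it is judged:
On the way:
1. the blue-capped bottle is lifted out of the tray (z of blue_bottle in the frame of tray above 0.04 m), for 0.1 s.
At the end, for the whole second after the job is handed in: The blue-capped bottle rests upright (10 deg) in the blue-collared well, its underside within 15 mm sideways and 6 mm in height of the centre of the well floor, slower than 30 mm/s. The red-capped bottle on the analyser is within 30 mm of its start and 10 deg of upright (horizontal distance between blue_bottle and blue_well below 0.015 m and z of blue_bottle in the frame of blue_well between -0.006 and 0.006 m and angle between each of blue_bottle, red_bottle's own z axis and vertical below 0.17 rad and linear speed of blue_bottle below 0.03 m/s and distance of red_bottle from where it was at the start of the episode below 0.03 m); the robot touches nothing.
It fails at once if the blue-capped bottle is dropped or slammed into the well (moves faster than 0.6 m/s within 30 mm sideways and 45 mm above the centre of the well's floor) (horizontal distance between blue_bottle and blue_well below 0.03 m and z of blue_bottle in the frame of blue_well below 0.045 m and linear speed of blue_bottle above 0.6 m/s).
It fails at once if the red-capped bottle on the analyser is pulled out or knocked over (moves more than 30 mm or leans more than 30 degrees) (distance of red_bottle from where it was at the start of the episode above 0.03 m or angle between red_bottle's own z axis and vertical above 0.52 rad).
It also fails if it takes over 34 s, if anything falls off the work surface, if the arm or the gripper's body presses on something with over 40 N, if the wrist force passes 120 N, or if a joint passes its speed limit or range.

## Working session

There is one attempt and no reset: what is moved stays moved. The work goes in short steps, Python scripts to look and compute and a shell command to move; the robot and the scene stay as the last step left them, time stands still between calls to the robot, and variables do not carry over. Pictures are saved under pics/ and viewed, at most 10 in all, crops included, and the job is handed in when it is done.

```bash
mkdir -p pics; cat > h.py <<'E'
import numpy as np,cv2
from plant import robot
from scipy.spatial.transform import Rotation as R
def T_wc(p,s=None):
    T=np.eye(4)
    if 'T_tool_cam' in p:
        T[:3,:3]=R.from_rotvec(s['orientation']).as_matrix();T[:3,3]=s['tool_pos'];return T@p['T_tool_cam']
    T[:3,:3]=R.from_rotvec(p['rvec']).as_matrix();T[:3,3]=p['tvec'];return np.linalg.inv(T)
def ray(p,uv,z,s=None):
    T=T_wc(p,s);d=T[:3,:3]@[(uv[0]-p['cx'])/p['fx'],(uv[1]-p['cy'])/p['fy'],1]
    return T[:3,3]+d*(z-T[2,3])/d[2]
def save(p,n): cv2.imwrite('pics/'+n,p['frame'][:,:,::-1])
E
python3 - <<'E'
from h import *
s=robot.read_state();print(s['tool_pos'],s['orientation'],s['opening'])
fs=[]
for n in('scene','side','wrist'):
    p=robot.read_camera(n);fs.append(p['frame'])
    print(n,np.round(T_wc(p,s)[:3],2).tolist(),p['fx'])
    for o in('blue_bottle','tray','blue_well','red_bottle'):
        for d in robot.regions_of(p,o)[:3]:
            m=d['mask'];print(n,o,round(d['conf'],2),np.round(d['rect']))
cv2.imwrite('pics/a.png',cv2.resize(np.vstack([np.hstack(fs[:2]),np.hstack([fs[2],fs[2]*0])]),(800,600))[:,:,::-1])
E
```

```text
[5.99394529e-01 9.30261149e-05 1.92509734e-01] [-2.22043437e+00 -2.22049807e+00  1.82633310e-03] 0.09301295058459445
scene [[0.16, 0.61, -0.78, 1.51], [0.99, -0.09, 0.14, -0.19], [0.02, -0.79, -0.61, 0.83]] 473.9628917314565
scene blue_bottle 0.83 [141. 190. 157. 218.]
scene tray 0.66 [118. 189. 235. 231.]
scene blue_well 0.68 [338. 164. 369. 183.]
scene red_bottle 0.48 [320. 157. 331. 176.]
side [[0.83, -0.25, 0.49, 0.04], [-0.55, -0.42, 0.72, -0.71], [0.03, -0.87, -0.49, 0.54]] 471.1744698331223
side blue_bottle 0.98 [343. 255. 368. 301.]
side blue_bottle 0.57 [191. 140. 205. 166.]
side blue_bottle 0.37 [174. 140. 207. 166.]
side tray 0.97 [259. 228. 415. 335.]
side blue_well 0.55 [170. 138. 208. 166.]
side red_bottle 0.74 [191. 141. 205. 165.]
wrist [[1.0, 0.0, -0.0, 0.6], [0.0, -0.96, -0.27, 0.08], [-0.0, 0.27, -0.96, 0.38]] 342.4703156482467
wrist blue_bottle 0.59 [217. 369. 227. 384.]
wrist tray 0.69 [169. 222. 244. 367.]
```

View pics/a.png

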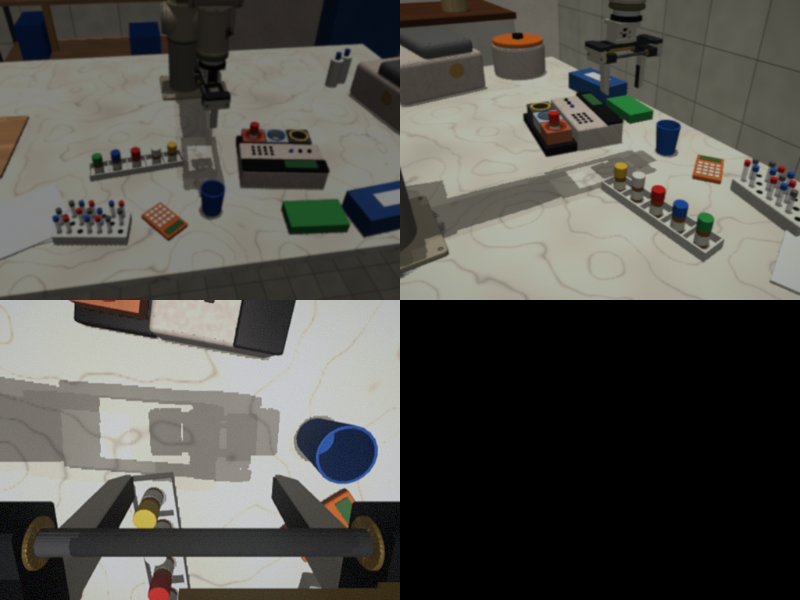

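The scene camera shows the tray order as green, blue, red, white, yellow. On the analyser, the blue well (scene ≈353,172) sits between the red-bottle block and the yellow well. I'll triangulate roughly first.

```bash
python3 - <<'E'
from h import *
for n in('scene','side'):
    p=robot.read_camera(n);hsv=cv2.cvtColor(p['frame'],cv2.COLOR_RGB2HSV)
    d=robot.regions_of(p,'blue_bottle')[0];m=d['mask']&(hsv[...,0]>95)&(hsv[...,0]<130)&(hsv[...,1]>120)
    v,u=np.nonzero(m);print(n,'cap',len(u),ray(p,(u.mean(),v.mean()),.064).round(3))
    if n=='scene':
        for nm,uv in dict(blue=(353,172),yellow=(382,172),red=(325,174)).items(): print(nm,ray(p,uv,.071).round(3))
    t=robot.regions_of(p,'tray')[0]['mask'];v,u=np.nonzero(t)
    w=np.array([ray(p,q,.025) for q in zip(u,v)])[:,:2].astype('f4');print(cv2.minAreaRect(w))
    if n=='scene':c=p['frame'][120:250,100:440]
cv2.imwrite('pics/b.png',cv2.resize(c,(795,304),interpolation=2)[:,:,::-1])
E
```

```text
scene cap 127 [ 0.543 -0.297  0.064]
blue [0.513 0.259 0.071]
yellow [0.524 0.339 0.071]
red [0.511 0.18  0.071]
((0.5523198246955872, -0.22799627482891083), (0.0986776351928711, 0.31650710105895996), 6.514875888824463)
side cap 366 [ 0.536 -0.301  0.064]
((0.5256117582321167, -0.24049505591392517), (0.08852466195821762, 0.32373082637786865), 6.333643436431885)
```

View pics/b.png

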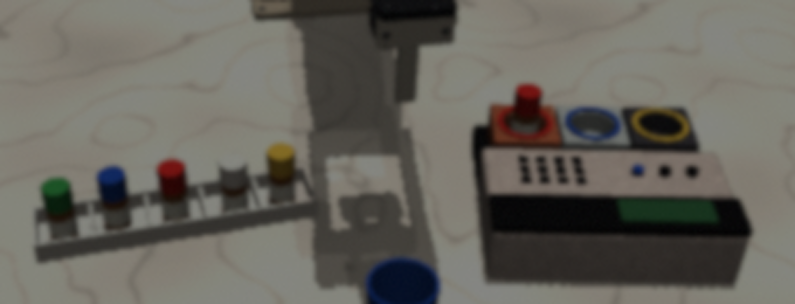

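Blue bottle is at about (0.539, -0.299), with the tray turned +6.5°. I'll move above it and look.

```bash
python3 -m handwheel '[[-1,-0.3,-0.06,0.02,0,0,-0.036],[-1,-0.3,-0.06,0.02,0,0,-0.036],[-1,-0.3,-0.06,0.02,0,0,-0.036],[-1,-0.3,-0.06,0.02,0,0,-0.036],[-1,-0.3,-0.06,0.02,0,0,-0.036],[-1,-0.3,-0.06,0.02,0,0,-0.036],[-1,-0.3,-0.06,0.02,0,0,-0.036],[-1,-0.3,-0.06,0.02,0,0,-0.036]]' 20
cat > look.py <<'E'
from h import *
s=robot.read_state();p=robot.read_camera('wrist');save(p,'c.png')
Rt=R.from_rotvec(s['orientation']).as_matrix();print(s['tool_pos'].round(4) if hasattr(s['tool_pos'],'round') else s['tool_pos'],Rt.round(3).tolist())
for d in robot.regions_of(p,'blue_bottle')[:2]:
    hsv=cv2.cvtColor(p['frame'],cv2.COLOR_RGB2HSV)
    m=d['mask']&(hsv[...,0]>95)&(hsv[...,0]<130)&(hsv[...,1]>100);v,u=np.nonzero(m)
    if not len(u):continue
    w=ray(p,(u.mean(),v.mean()),.070,s);print(d['conf'],d['rect'],u.mean(),v.mean(),w.round(4),'tool',(Rt.T@(w-s['tool_pos'])).round(4))
for d in robot.regions_of(p,'tray')[:1]:
    v,u=np.nonzero(d['mask']);print('tray',cv2.minAreaRect(np.array([ray(p,q,.025,s) for q in zip(u,v)])[:,:2].astype('f4')))
E
python3 look.py
```

```text
t: 2.05
tool_pos: [0.5406, -0.2985, 0.1737]
orientation: [2.09, 2.345, 0.001]
force: [0.0, 0.5, 0.9]
opening: 0.0928
gripper_force: 0.0
[ 0.5406 -0.2985  0.1737] [[-0.115, 0.993, 0.0], [0.993, 0.115, 0.0], [0.0, 0.0, -1.0]]
0.91 [240.1, 148.3, 275.9, 198.2] 259.02534113060426 177.24074074074073 [ 0.5394 -0.2964  0.07  ] tool [ 0.0023 -0.001   0.1037]
tray ((0.54115229845047, -0.2661314010620117), (0.06727495044469833, 0.24378110468387604), 5.920331954956055)
```

View pics/c.png

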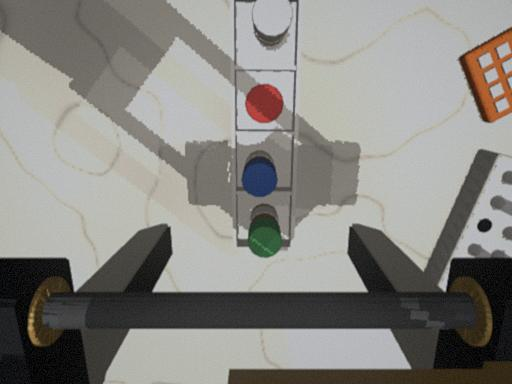

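The blue cap at (259,177) is aligned between the fingers, so I'll descend and grip.

```bash
python3 -m handwheel '[[-1,0.002,-0.001,0.04,0,0,0],[-1,0.002,-0.001,0.085,0,0,0],[-1,0.002,-0.001,0.113,0,0,0],[-1,0.002,-0.001,0.113,0,0,0],[1,0.002,-0.001,0.113,0,0,0],[1,0.002,-0.001,0.113,0,0,0],[1,0.002,-0.001,0.113,0,0,0],[1,0.002,-0.001,0.113,0,0,0],[1,0.002,-0.001,0.113,0,0,0],[1,0.002,-0.001,0.113,0,0,0]]' 25
```

```text
t: 3.45
tool_pos: [0.5387, -0.2981, 0.0605]
orientation: [-2.092, -2.343, 0.0]
force: [0.1, -0.1, -1.0]
opening: 0.0377
gripper_force: 0.0
```

```bash
python3 -m handwheel '[[1,0,0,0,0,0,0],[1,0,0,0,0,0,0],[1,0,0,0,0,0,0]]' 25
```

```text
t: 3.82
tool_pos: [0.5388, -0.2981, 0.0605]
orientation: [-2.092, -2.343, 0.0]
force: [-0.1, -1.0, 0.6]
opening: 0.0077
gripper_force: 0.0
```

The opening fell to 8 mm, so the grip missed. I'll stop closing and look.

```bash
python3 look.py; python3 - <<'E'
from h import *
p=robot.read_camera('side');q=robot.read_camera('wrist')
cv2.imwrite('pics/d.png',np.hstack([cv2.resize(p['frame'][180:350,240:430],(400,358)),cv2.resize(q['frame'],(400,358))])[:,:,::-1])
E
```

```text
[ 0.5388 -0.2981  0.0605] [[-0.113, 0.994, -0.0], [0.994, 0.113, 0.0], [0.0, -0.0, -1.0]]
0.78 [235.2, 173.7, 288.8, 260.6] 261.49943566591423 218.19864559819413 [ 0.5386 -0.2914  0.07  ] tool [ 0.0067  0.0006 -0.0095]
tray ((0.5398129820823669, -0.25453120470046997), (0.06652804464101791, 0.168535515666008), 6.448960304260254)
```

View pics/d.png

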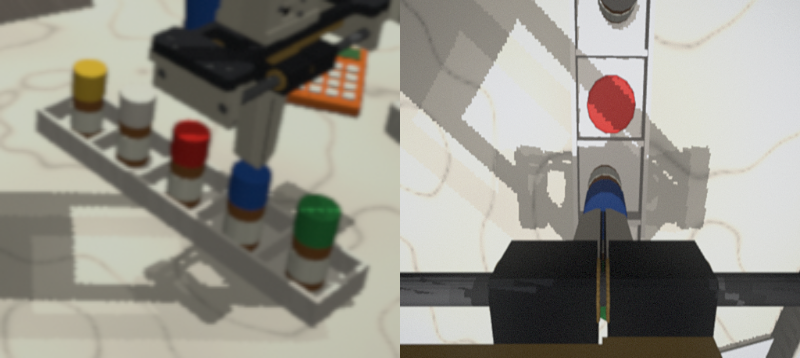

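```bash
python3 - <<'E'
from h import *
p=robot.read_camera('side');s=robot.read_state();q=robot.read_camera('wrist')
a=cv2.resize(p['frame'][220:310,310:400],(400,400),interpolation=2)
b=cv2.resize(q['frame'][150:250,210:310],(400,400),interpolation=2)
cv2.imwrite('pics/e.png',np.clip(np.hstack([a,b])*1.4,0,255)[:,:,::-1])
for nm,c in(('side',p),('wrist',q)):
    M=np.linalg.inv(T_wc(c,s))
    for z in(.014,0,-.005):
        x=M@[*(R.from_rotvec(s['orientation']).apply([0,0,z])+s['tool_pos']),1];print(nm,z,c['fx']*x[0]/x[2]+c['cx'],c['fy']*x[1]/x[2]+c['cy'])
E
```

```text
side 0.014 356.64581414463447 274.3389718865914
side 0 357.78775540720005 267.63631592644094
side -0.005 358.2004706505072 265.2138723419235
wrist 0.014 260.34930815530043 214.8959930807999
wrist 0 260.38954367433513 223.0820232257797
wrist -0.005 260.4052380554346 226.2750894485468[ WARN:0@1.248] global loadsave.cpp:1063 imwrite_ Unsupported depth image for selected encoder is fallbacked to CV_8U.
```

View pics/e.png

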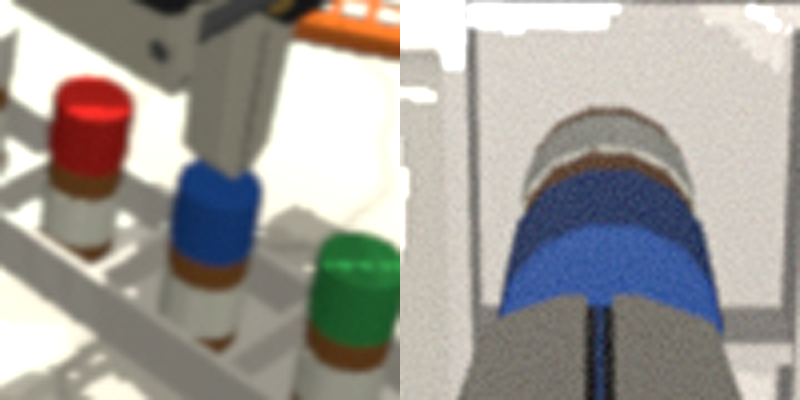

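```bash
python3 - <<'E'
from h import *
print(robot.tip_reach)
s=robot.read_state();p=robot.read_camera('side');q=robot.read_camera('wrist')
for z in(.05,.06,.07,.075,.08,.085,.09): print(z,ray(p,(363,259),z)[:2].round(4),ray(q,(260,224),z,s)[:2].round(4))
E
```

```text
0.014
0.05 [ 0.5743 -0.2768] [ 0.5391 -0.3029]
0.06 [ 0.5636 -0.2855] [ 0.5386 -0.2989]
0.07 [ 0.5528 -0.2942] [ 0.5382 -0.2949]
0.075 [ 0.5475 -0.2985] [ 0.5379 -0.2929]
0.08 [ 0.5421 -0.3029] [ 0.5377 -0.291 ]
0.085 [ 0.5367 -0.3072] [ 0.5375 -0.289 ]
0.09 [ 0.5314 -0.3116] [ 0.5372 -0.287 ]
```

Both views put the fingertips at z≈0.080, just above the cap top. That means the fingers end about 33 mm short of the stated tip position. I'll open, go 33 mm lower and close again.

```bash
python3 -m handwheel '[[-0.4,0,0,0,0,0,0],[-0.4,0,0,0,0,0,0],[-0.4,0,0,0,0,0,0],[-0.4,0,0,0,0,0,0],[-0.4,0,0,0,0,0,0],[-0.4,0,0,0,0,0,0],[-0.4,0,0,0,0,0,0]]' 25
python3 look.py
```

```text
t: 5.15
tool_pos: [0.5388, -0.2981, 0.0605]
orientation: [-2.092, -2.343, -0.0]
force: [-0.5, 0.7, -0.6]
opening: 0.0638
gripper_force: 0.0
[ 0.5388 -0.2981  0.0605] [[-0.113, 0.994, 0.0], [0.994, 0.113, 0.0], [0.0, 0.0, -1.0]]
0.57 [233.7, 176.9, 289.6, 261.0] 261.97402597402595 224.97763347763347 [ 0.5394 -0.2954  0.07  ] tool [ 0.0026  0.0009 -0.0095]
tray ((0.5417526364326477, -0.26847290992736816), (0.06741156429052353, 0.1968085914850235), 6.374551773071289)
```

View pics/c.png

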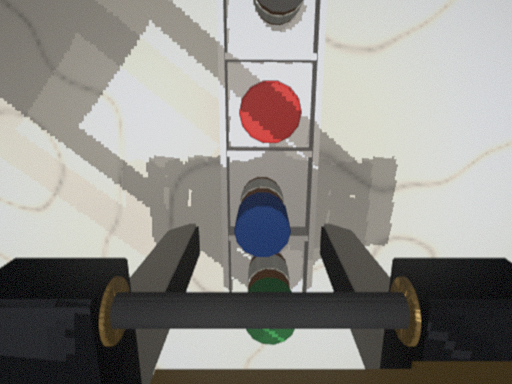

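```bash
python3 -m handwheel '[[-0.4,0.001,0.001,0.017,0,0,0],[-0.4,0.001,0.001,0.033,0,0,0],[-0.4,0.001,0.001,0.033,0,0,0],[1,0.001,0.001,0.033,0,0,0],[1,0.001,0.001,0.033,0,0,0],[1,0.001,0.001,0.033,0,0,0],[1,0.001,0.001,0.033,0,0,0],[1,0.001,0.001,0.033,0,0,0],[1,0.001,0.001,0.033,0,0,0]]' 25
```

```text
t: 6.42
tool_pos: [0.54, -0.2972, 0.028]
orientation: [2.092, 2.343, 0.0]
force: [-0.5, 0.3, 2.8]
opening: 0.0317
gripper_force: 25.0
```

Gripped (opening 31.7 mm, 25 N). Now I'll lift and carry to just short of the well.

```bash
python3 -m handwheel '[[1,0,0,-0.03,0,0,0],[1,0,0,-0.07,0,0,0],[1,0,0,-0.12,0,0,0],[1,0,0,-0.16,0,0,0],[1,0.02,0.001,-0.17,0,0,0.01],[1,0.06,0.003,-0.17,0,0,0.02],[1,0.11,0.006,-0.17,0,0,0.04],[1,0.16,0.009,-0.17,0,0,0.062],[1,0.21,0.012,-0.17,0,0,0.062],[1,0.26,0.015,-0.17,0,0,0.062],[1,0.31,0.018,-0.17,0,0,0.062],[1,0.36,0.021,-0.17,0,0,0.062],[1,0.41,0.024,-0.17,0,0,0.062],[1,0.45,0.026,-0.17,0,0,0.062],[1,0.475,0.028,-0.17,0,0,0.062],[1,0.487,0.028,-0.17,0,0,0.062],[1,0.487,0.028,-0.17,0,0,0.062],[1,0.487,0.028,-0.17,0,0,0.062]]' 25
python3 - <<'E'
from h import *
s=robot.read_state();p=robot.read_camera('wrist');save(p,'f.png')
for o in('blue_well','red_bottle','blue_bottle'):
    for d in robot.regions_of(p,o)[:3]: print(o,d['conf'],d['rect'])
E
```

```text
t: 8.68
tool_pos: [0.5126, 0.1891, 0.1974]
orientation: [2.311, 2.128, -0.001]
force: [-0.5, -0.3, 0.2]
opening: 0.0317
gripper_force: 25.0
blue_well 0.62 [206.9, 51.7, 298.8, 143.0]
red_bottle 0.7 [225.5, 163.1, 260.0, 208.9]
blue_bottle 0.77 [226.2, 189.7, 294.3, 294.3]
```

View pics/f.png

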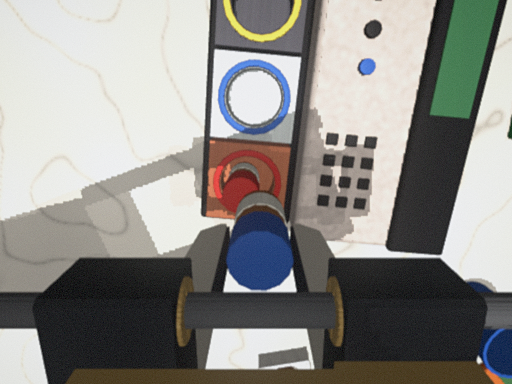

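```bash
python3 - <<'E'
from h import *
s=robot.read_state();p=robot.read_camera('wrist');hsv=cv2.cvtColor(p['frame'],cv2.COLOR_RGB2HSV)
H,S,V=[hsv[...,i] for i in range(3)]
m=(H>95)&(H<130)&(S>90);m[:45]=0;m[150:]=0;m[:,:205]=0;m[:,300:]=0
v,u=np.nonzero(m);c=cv2.findContours(m.astype('u1') if 0 else m.astype(np.uint8),cv2.RETR_EXTERNAL,cv2.CHAIN_APPROX_NONE)[0];c=max(c,key=len)
e=cv2.fitEllipse(cv2.convexHull(c));print(len(u),e)
Rt=R.from_rotvec(s['orientation']).as_matrix()
w=ray(p,e[0],.071,s);print('well',w.round(4),'tool',(Rt.T@(w-s['tool_pos'])).round(4))
a,b=[ray(p,q,.071,s) for q in((215,50),(203,213))];print('edge yaw',np.degrees(np.arctan2(-(a-b)[0],(a-b)[1])))
m=(H>95)&(H<130)&(S>90);m[:208]=0;m[292:]=0;m[:,:222]=0;m[:,300:]=0
c=max(cv2.findContours(m.astype(np.uint8),cv2.RETR_EXTERNAL,cv2.CHAIN_APPROX_NONE)[0],key=len);print('cap',cv2.boundingRect(c))
for z in(.245,):
    x,y,W,h=cv2.boundingRect(c)
    w=ray(p,(x+W/2,y+h-W/2),z,s);print('cap top tool',(Rt.T@(w-s['tool_pos'])).round(4))
p=robot.read_camera('scene');d=robot.regions_of(p,'blue_well')
for k in d[:1]:
    r=k['rect'];print(r,ray(p,((r[0]+r[2])/2,(r[1]+r[3])/2),.071))
p=robot.read_camera('side')
for k in robot.regions_of(p,'blue_well')[:2]:
    r=k['rect'];print(k['conf'],r,ray(p,((r[0]+r[2])/2,(r[1]+r[3])/2),.071))
E
```

```text
1272 ((253.57479858398438, 96.83991241455078), (71.6549072265625, 74.10006713867188), 175.7810821533203)
well [0.5126 0.2599 0.071 ] tool [ 0.0704 -0.006   0.1266]
edge yaw -11.178918652799592
cap (226, 212, 68, 78)
cap top tool [ 0.0025 -0.0003 -0.0474]
[336.6, 163.5, 371.1, 182.0] [0.51665784 0.26007381 0.071     ]
0.69 [172.3, 140.5, 208.7, 168.6] [0.49395127 0.21242216 0.071     ]
```

The wrist view shows the blue collar centred at (254,97), i.e. (0.513, 0.260). The row leans about 4° more than the tool. I'll move over the well and lower most of the way.

```bash
python3 -m handwheel '[[1,0.03,-0.003,0,0,0,0.012],[1,0.06,-0.005,0,0,0,0.024],[1,0.0695,-0.006,0,0,0,0.024],[1,0.0695,-0.006,0,0,0,0.024],[1,0.0695,-0.006,0.02,0,0,0.024],[1,0.0695,-0.006,0.045,0,0,0.024],[1,0.0695,-0.006,0.07,0,0,0.024],[1,0.0695,-0.006,0.085,0,0,0.024],[1,0.0695,-0.006,0.09,0,0,0.024],[1,0.0695,-0.006,0.09,0,0,0.024]]' 25
python3 - <<'E'
from h import *
p=robot.read_camera('wrist');q=robot.read_camera('side')
cv2.imwrite('pics/g.png',np.hstack([cv2.resize(q['frame'][70:190,140:260],(400,400),interpolation=2),cv2.resize(p['frame'][80:330,130:380],(400,400))])[:,:,::-1])
E
```

```text
t: 10.38
tool_pos: [0.5123, 0.2596, 0.1076]
orientation: [2.389, 2.04, 0.0]
force: [0.0, 0.6, -0.6]
opening: 0.0316
gripper_force: 25.0
```

View pics/g.png

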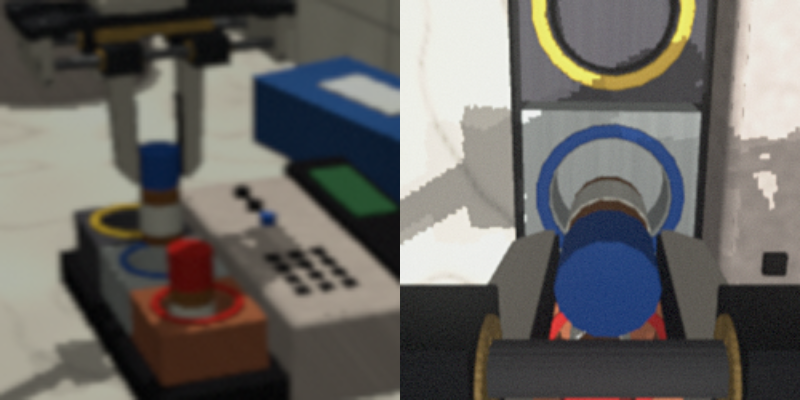

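The bottle hangs centred over the blue collar (ring at ≈(611,195) in the crop) and upright. I'll lower it gently to the floor.

```bash
python3 -m handwheel '[[1,0,0,0.012,0,0,0],[1,0,0,0.025,0,0,0],[1,0,0,0.034,0,0,0],[1,0,0,0.039,0,0,0],[1,0,0,0.041,0,0,0],[1,0,0,0.042,0,0,0],[1,0,0,0.042,0,0,0]]' 25; python3 -m handwheel '[[1,0,0,0.001,0,0,0],[1,0,0,0.001,0,0,0]]' 25
```

```text
t: 11.35
tool_pos: [0.5125, 0.2599, 0.0658]
orientation: [2.389, 2.04, 0.001]
force: [0.3, 0.2, -0.4]
opening: 0.0318
gripper_force: 25.0
t: 11.6
tool_pos: [0.5123, 0.2598, 0.0646]
orientation: [2.389, 2.04, 0.0]
force: [0.7, -0.8, -0.1]
opening: 0.0314
gripper_force: 25.0
```

```bash
python3 -m handwheel '[[1,0,0,0.001,0,0,0],[1,0,0,0.001,0,0,0]]' 25;python3 -m handwheel '[[1,0,0,0.001,0,0,0],[1,0,0,0.001,0,0,0]]' 25
```

```text
t: 11.85
tool_pos: [0.5124, 0.2599, 0.0639]
orientation: [2.389, 2.04, 0.001]
force: [-0.7, 0.2, 2.8]
opening: 0.0313
gripper_force: 25.0
t: 12.1
tool_pos: [0.5126, 0.2601, 0.0639]
orientation: [2.389, 2.04, 0.001]
force: [-3.5, -1.0, 9.7]
opening: 0.0316
gripper_force: 25.0
```

Floor contact at z=0.064, as predicted. I'll release partway (finger backs stay clear of the console) and retreat straight up.

```bash
python3 -m handwheel '[[1,0,0,-0.001,0,0,0],[-0.1,0,0,-0.001,0,0,0],[-0.1,0,0,-0.001,0,0,0],[-0.1,0,0,-0.001,0,0,0],[-0.1,0,0,-0.001,0,0,0],[-0.1,0,0,-0.001,0,0,0]]' && python3 -m handwheel '[[-0.1,0,0,-0.01,0,0,0],[-0.1,0,0,-0.04,0,0,0],[-0.1,0,0,-0.08,0,0,0],[-0.1,0,0,-0.13,0,0,0],[-0.1,0,0,-0.15,0,0,0],[-0.1,0,0,-0.15,0,0,0]]'
python3 - <<'E'
from h import *
p=robot.read_camera('wrist');q=robot.read_camera('side')
cv2.imwrite('pics/i.png',np.hstack([cv2.resize(q['frame'][70:190,140:260],(400,400),interpolation=2),cv2.resize(p['frame'][80:330,130:380],(400,400))])[:,:,::-1])
E
```

```text
t: 12.85
tool_pos: [0.5122, 0.2598, 0.0635]
orientation: [-2.389, -2.04, 0.0]
force: [-0.1, 0.0, -0.0]
opening: 0.051
gripper_force: 0.0
t: 13.6
tool_pos: [0.5133, 0.2602, 0.2155]
orientation: [2.388, 2.04, 0.006]
force: [0.4, -0.1, 0.2]
opening: 0.051
gripper_force: 0.0
```

View pics/i.png

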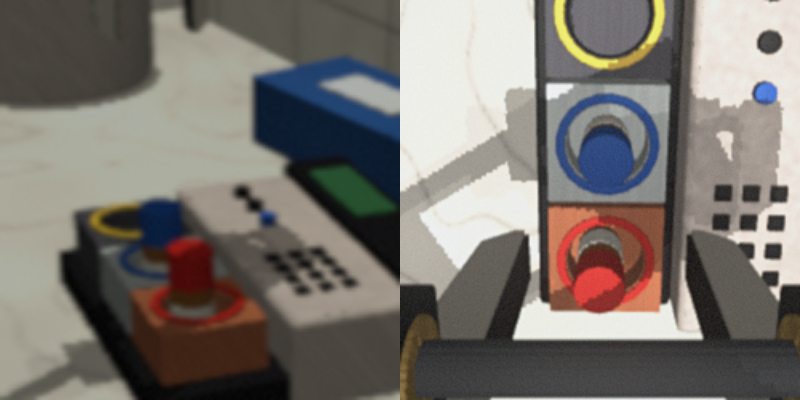

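The blue bottle stands upright in the centre of the blue-collared well (crop ≈(606,155)). The red one is undisturbed and the gripper is clear.

```bash
python3 -c "
from plant import robot
print(robot.close_job())"
```

```text
the job is handed in; nothing more can be done
None
```

The blue-capped bottle is upright on the floor of the blue-collared well, set down gently, with the red-capped bottle undisturbed. I handed the job in at about 14 s; no verdict came back.

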